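# Acrylic box out over the drawer rail and into its holder

### The job

Lift the clear acrylic box with the blue lid up out of the birch drawer, over its steel front rail, and stand it on the cork mat, letting go of it there. Then take it again across its wide direction and stand it upright in the green steel holder, down on the base and centred between the two cheeks, without dropping it. Leave the other things in the drawer and on the worktop as they are.

Things in the scene. Friction and masses are not known exactly. Their poses are not given: they have to be found in the camera images.
- acrylic_box: Clear acrylic box, closed, flush blue lid (top 12 mm), steel nozzles inside: 44 (own x) x 62 (own y) x 110 mm tall, 175 to 350 g. Origin: centre of underside, z up; same after half a turn. Starts upright in the drawer, x pointing away from the rail (within 3 degrees), neighbours 5 to 20 mm from its y faces, so there only its x faces can be gripped (30 mm free before and behind).
- drawer: Fixed birch drawer, pulled towards the robot out of a birch carcass (85 mm tall, from 77 to 237 mm along +x). Origin at table height under the drawer's middle; x into the carcass, y along the row. Inside 130 (x) x 396 mm (y), floor at z 12 mm, sides and front rail up to 57 mm. Box, tin and jar stand in any order between mold (-y end) and pot (+y end).
- rail (a point): Middle of the top edge of the drawer's steel front retaining rail, which runs along the drawer's whole front, 57 mm above the table (45 mm above the drawer's floor), 12 mm thick.
- mat: Fixed square cork mat, 140 by 140 mm and 6 mm thick, lying on the worktop to one side in front of the drawer. Origin at the centre of its underside.
- holder: Fixed green steel holder. Base 100 (x) x 90 (y) x 8 mm thick with two cheeks 50 long (x), 10 thick, up to z 116 mm, inner faces at y = -27 and +27 mm; open at both x ends. Only the box's 44 mm side fits between: box y along holder x (either way). Seated, the box sticks out 6 mm past each cheek end and can be gripped only by its y faces. Origin: centre of underside.
- tin: White rectangular tin with copper lid, 46 by 62 by 106 mm, in the row in the drawer. It is a loose bystander, origin at the centre of its underside.
- jar: Round amber glass jar with black cap, 60 mm across, 105 mm tall, in the row in the drawer. It is a loose bystander, origin at the centre of its underside.
- pot: Steel pot, 110 mm across and 88 mm tall, at the drawer's +y end, with a probe thermometer clipped to its +y side whose dial reaches 130 mm above the pot's foot. It is a loose bystander, origin at the centre of its underside.
- mold: Orange honeycomb mold standing on edge at the drawer's -y end, 110 mm (x) by 34 mm (y) by 95 mm tall. It is a loose bystander, origin at the centre of its underside.
- soap_dish: Leaf-shaped green ceramic soap dish, 165 by 80 by 10 mm, on the worktop to the right. It is a loose bystander, origin at the centre of its underside.
- pepper_mill: Dark wooden pepper mill, 54 mm across, 150 mm tall, on the worktop to the left. It is a loose bystander, origin at the centre of its underside.
Mind the look-alikes: they are no part of the job. Of the things like the mat, leave any that is pink; of the rest the smaller one is meant. Leave any yellow look-alike of the acrylic_box alone.

How it is judged:
On the way, in this order (a step that is already met when the one before it is completed fails the run):
1. the box is lifted so that its foot is above the rail's top while it is still over the drawer (z of acrylic_box in the frame of drawer above 0.059 m and x of acrylic_box in the frame of drawer between -0.13 and 0.08 m and y of acrylic_box in the frame of drawer between -0.21 and 0.21 m), for 0.05 s.
2. the box stands upright on the cork mat, let go (x of acrylic_box in the frame of mat between -0.055 and 0.055 m and y of acrylic_box in the frame of mat between -0.055 and 0.055 m and z of acrylic_box in the frame of mat below 0.01 m and angle between acrylic_box's own z axis and vertical below 0.08 rad and contact force between acrylic_box and the fingers below 0.05 N and linear speed of acrylic_box below 0.03 m/s), for 0.2 s.
At the end, for the whole second after the job is handed in: The box stands upright (3 degrees) on the holder's base, its foot within 3.5 mm of it, its middle within 16 mm of the holder's along the cheeks and 8 mm across, wide side along the cheeks, at rest and let go; the tin, jar, pot, mold, soap dish and mill are upright within 30 mm of their starts (x of acrylic_box in the frame of holder between -0.016 and 0.016 m and y of acrylic_box in the frame of holder between -0.008 and 0.008 m and z of acrylic_box in the frame of holder between 0.004 and 0.0115 m and angle between acrylic_box's own z axis and vertical below 0.05 rad and angle between the y axis of acrylic_box and the x axis of holder, either way round below 0.25 rad and linear speed of acrylic_box below 0.02 m/s and contact force between acrylic_box and the fingers below 0.05 N and distance of each of tin, jar, pot, mold, soap_dish, pepper_mill from where it was at the start of the episode below 0.03 m and angle between each of tin, jar, pot, mold, soap_dish, pepper_mill's own z axis and vertical below 0.2 rad); the robot touches nothing.
It fails at once if the tin, jar, pot or mold in the drawer is pushed more than 30 mm or tipped (distance of any of tin, jar, pot, mold from where it was at the start of the episode above 0.03 m or angle between any of tin, jar, pot, mold's own z axis and vertical above 0.35 rad).
It fails at once if the soap dish or pepper mill is pushed more than 30 mm or tipped (distance of any of soap_dish, pepper_mill from where it was at the start of the episode above 0.03 m or angle between any of soap_dish, pepper_mill's own z axis and vertical above 0.35 rad).
It fails at once if the box is dropped: it falls freely from more than about 15 mm (contact force between acrylic_box and anything else below 0.05 N and linear speed of acrylic_box above 0.5 m/s).
It also fails if it takes over 64 s, if anything falls off the work surface, if the arm or the gripper's body presses on something with over 40 N, if the wrist force passes 120 N, or if a joint passes its speed limit or range.

### The arm

A 7-joint arm with a two-finger parallel gripper is mounted at the origin on the work surface. World frame = base frame: x ahead of the robot, y to its left, z up, the work surface at z = 0. Lengths are in m, angles in rad, forces in N, time in s.
With the tool pointing down it reaches from about 0.425 to 0.95 m from the base axis. Payload 4.7 kg.
Tool frame: the origin (TCP) lies midway between the tips of the shut fingers; the grasp point (between the pads) lies 19 mm behind it; z points along the fingers, y is the line along which they close (so a half turn about z gives the same grasp; the last joint's range is limited). The gripper opens to 85 mm and grips with 20 to 120 N. Pads are 22 mm wide; open, the fingers measure 114 mm over their backs; the gripper's body (76 mm by 85 mm) begins 54 mm behind the grasp point. The pads swing forward as they close: fully open they stand 13 mm farther back than shut.
Start: joints at [1.253, 0.469, -0.049, 1.532, 0.024, 1.141, -0.082], TCP at [0.192, -0.647, 0.231] pointing down, gripper open.
Joint ranges: [-2.59, 2.59], [-0.33, 1.99], [-1.39, 1.29], [0.1, 2.45], [-1.04, 4.18], [0.21, 1.99], [-2.66, 2.66]. Speed limits (rad/s): [2.57, 2.57, 3.14, 3.14, 3.14, 3.14, 3.14].

### API

Orientations are given as a unit quaternion [w, x, y, z].
In Python, from plant import monitor, get_image, camera_model, job gives the robot as it stands.
- The arm moves only by the tool carry_out, never from a script. Its argument "increments" is a list of rows, each a list of 3 entries, a list of its own where there are three numbers: the shift along the tool's x, y, z in units of 30 mm (1.0 is 30 mm), then the turn about the tool's z in units of 6 degrees (1.0 is 6 degrees), then the opening, from -1 (shut) to 1 (fully open). A call has 1 to 20 rows; each row is the pose to reach, as a shift and turn from the pose commanded when the call began, along the tool's axes at that moment; what a row does not reach only later rows make up. A row lasts 1/12 s, in which the tool goes at most 41.7 mm and 7.16 degrees, less where a joint would pass 70% of its speed; a pose out of reach is approached as far as the arm can. A call with a gripper value outside its range is refused whole. The fingers move at their own pace and stop on an object; "newtons" is the grip in N (left out, the last holds). Time passes only in rows, so rows that repeat a pose let the fingers close. It gives the time, the measured TCP pose, the force, the opening and the grip force at its end, in the units of the state.
- monitor.get_state(): the state, without advancing time (a new reading comes with each control period).
- get_image(name): name is "side" or "top"; returns (picture, depth): 400x640x3 uint8, red, green, blue; 400x640 float32, m along the optical axis (not along the pixel's ray), 0 where there is no reading.
- camera_model(name): a dict with "camera_matrix" (3x3 intrinsics, pixels), "R" (3x3) and "t" (3): a world point X has camera coordinates R X + t. Camera axes: x right, y down, z forward; pixel columns grow to the right and rows downward; lengths in m; the calibration is good to about 2 mm. A picture is of the moment at which its call begins. camera_model takes no time and is no camera call.
- job.job_done(): hands the job in; it is judged then, once.
The state is a dict: "time": time; "joints": joint angles; "qvel": joint speeds; "joint_torque": joint torques, N m; "ee_pos": TCP position; "tool_rot": TCP orientation; "contact_force": force on the tool from outside, world axes, zero at the start; "wrist_torque": the same for the moment, N m; "width": finger opening in m; "grip_force": force on a finger pad.
Only numpy, scipy, OpenCV 4.12 (cv2) and the standard library are available. Lean on these libraries where they do the work, as an engineer would, in place of code of your own. Each camera call takes 0.05 s, during which the arm holds its last target. There are 200 camera calls.

## Working session

There is one attempt and no reset: what is moved stays moved. The work goes in short steps, Python scripts to look and compute and a tool call to move; the robot and the scene stay as the last step left them, time stands still between calls to the robot, and variables do not carry over. Pictures are saved under pics/ and viewed, at most 10 in all, crops included, and the job is handed in when it is done.

Besides the shell and the picture viewer there is one more tool, called after "Request:" as a command line: name --argument value ..., lists and objects as JSON in quotes. carry_out: Moves the arm, as the interface text tells. Its arguments: {"type":"object","properties":{"increments":{"type":"array"},"newtons":{"type":"number"}},"required":["increments"]}

```bash
ls; mkdir -p pics; python3 - <<'E'
from plant import monitor,get_image,camera_model
import cv2,numpy as np
s=monitor.get_state();print({k:np.round(s[k],3) for k in ('time','ee_pos','tool_rot','width','joints')})
for n in('side','top'):
    p,d=get_image(n);cv2.imwrite(f'pics/{n}0.png',p[:,:,::-1]);np.save(f'{n}0.npy',d);c=camera_model(n)
    print(n,np.round(c['camera_matrix'],1).tolist(),np.round(-c['R'].T@c['t'],3),np.round(c['R'],3).tolist(),(d>0).mean())
E
```

```text
pics
{'time': np.float64(0.0), 'ee_pos': array([ 0.192, -0.646,  0.23 ]), 'tool_rot': array([-0.001,  0.99 ,  0.144, -0.   ]), 'width': np.float64(0.085), 'joints': array([ 1.253,  0.469, -0.049,  1.534,  0.024,  1.141, -0.082])}
side [[502.9, 0.0, 316.5], [0.0, 502.9, 202.8], [0.0, 0.0, 1.0]] [-0.377  0.897  0.779] [[-0.744, -0.669, 0.001], [-0.342, 0.379, -0.86], [0.575, -0.639, -0.511]] 0.99602734375
top [[483.0, 0.0, 317.3], [0.0, 483.0, 205.7], [0.0, 0.0, 1.0]] [0.217 0.002 1.328] [[-0.01, -1.0, -0.013], [-0.981, 0.012, -0.191], [0.191, 0.011, -0.981]] 0.99581640625
```

View pics/top0.png

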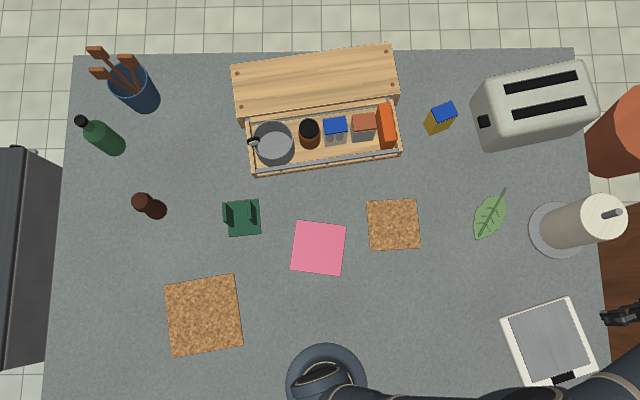

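View pics/side0.png

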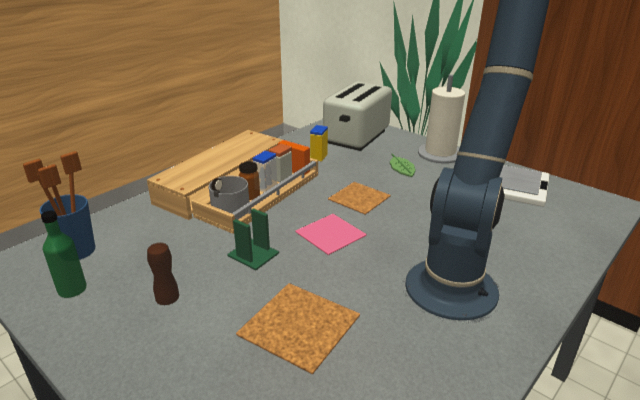

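The top view shows the blue-lidded box at (335,126) in the drawer. The yellow-bodied look-alike is at (440,117), outside the drawer. The mat candidates are cork at (393,224), a larger cork at (204,314) and pink at (318,248), so the smaller cork at (393,224) is the one meant. The holder is at (242,217). The side view agrees: lid (263,157), mat (360,197), holder (253,243).

```bash
cat > h.py <<'E'
import cv2,numpy as np
from plant import camera_model
def rays(n,uv):
    c=camera_model(n);R,t,K=map(np.array,(c['R'],c['t'],c['camera_matrix']))
    uv=np.atleast_2d(uv).astype(float);d=np.c_[uv,np.ones(len(uv))]@np.linalg.inv(K).T
    return -R.T@t,d@R,   # d has unit camera z
def onplane(n,uv,z):
    o,d=rays(n,uv); return o+d*((z-o[2])/d[:,2])[:,None]
def withdepth(n,uv,dep):
    uv=np.atleast_2d(uv);o,d=rays(n,uv);k=dep[uv[:,1],uv[:,0]];return (o+d*k[:,None])[k>0]
def proj(n,X):
    c=camera_model(n);p=(np.atleast_2d(X)@np.array(c['R']).T+c['t'])@np.array(c['camera_matrix']).T
    return p[:,:2]/p[:,2:]
def tri(uvA,uvB):
    o1,d1=rays('top',uvA);o2,d2=rays('side',uvB)
    A=np.c_[d1[0],-d2[0]];k=np.linalg.lstsq(A,o2-o1,rcond=None)[0]
    a=o1+d1[0]*k[0];b=o2+d2[0]*k[1];return (a+b)/2,np.linalg.norm(a-b)
def mask(img,lo,hi,win):
    h=cv2.cvtColor(img,cv2.COLOR_BGR2HSV);m=cv2.inRange(h,np.array(lo),np.array(hi))
    w=np.zeros_like(m);x0,y0,x1,y1=win;w[y0:y1,x0:x1]=255;return m&w
def biggest(m): return max(cv2.findContours(m,cv2.RETR_EXTERNAL,cv2.CHAIN_APPROX_NONE)[0],key=cv2.contourArea)
def rect(P):
    (c,s,a)=cv2.minAreaRect((P[:,:2]*1000).astype(np.float32));return np.round(c,1),np.round(s,1),round(a,1)
E
python3 - <<'E'
from h import *
W={'lid':((100,120,60),(130,255,255),(315,105,355,145),(240,140,278,170)),
'mat':((5,60,60),(22,255,255),(355,190,430,260),(325,175,395,220)),
'holder':((60,60,20),(90,255,160),(215,190,270,245),(222,200,282,275))}
for k,(lo,hi,wt,ws) in W.items():
    P={}
    for n,w in(('top',wt),('side',ws)):
        im=cv2.imread(f'pics/{n}0.png');dep=np.load(f'{n}0.npy');m=mask(im,lo,hi,w)
        C=biggest(m);f=np.zeros_like(m);cv2.drawContours(f,[C],-1,255,-1);
        uv=np.argwhere(f&m)[:,::-1];X=withdepth(n,uv,dep)
        M=cv2.moments(C);P[n]=np.array([M['m10'],M['m01']])/M['m00']
        print(k,n,len(uv),'cen',P[n].round(1),'z pct',np.percentile(X[:,2],[5,25,50,75,95]).round(3))
        zs={'lid':[.122],'mat':[.006],'holder':[.116,.008]}[k]
        for z in zs:
            q=X[abs(X[:,2]-z)<.004]
            if len(q)>8: print('   depth z',z,len(q),rect(q))
        print('   plane',rect(onplane(n,C[:,0],zs[0])))
    print('  tri',np.round(tri(P['top'],P['side'])[0],4),tri(P['top'],P['side'])[1])
a=cv2.imread('pics/top0.png');b=cv2.imread('pics/side0.png')
A=cv2.resize(a[85:265,210:460],None,fx=3,fy=3,interpolation=cv2.INTER_CUBIC);cv2.imwrite('pics/crop_top.png',A)
B=cv2.resize(b[120:280,190:400],None,fx=3.5,fy=3.5,interpolation=cv2.INTER_CUBIC);cv2.imwrite('pics/crop_side.png',B)
E
```

```text
lid top 367 cen [334.7 125. ] z pct [0.116 0.119 0.12  0.122 0.125]
   depth z 0.122 301 (array([669.3, -32.8]), array([44.4, 60.1]), 9.8)
   plane (array([668.5, -32.6]), array([44.1, 60.1]), 9.1)
lid side 171 cen [264.  156.6] z pct [0.114 0.12  0.122 0.123 0.125]
   depth z 0.122 138 (array([668.5, -27.3]), array([44.5, 65.2]), 7.6)
   plane (array([662.5, -24.1]), array([51.7, 72.7]), 9.0)
  tri [ 0.6712 -0.0322  0.116 ] 0.00169909300800736
mat top 2536 cen [392.8 224.3] z pct [0.    0.003 0.005 0.007 0.009]
   depth z 0.006 2069 (array([ 421.5, -191.8]), array([139.9, 140.2]), 3.1)
   plane (array([ 421.2, -191.1]), array([139.7, 139.8]), 2.9)
mat side 1130 cen [359.  197.3] z pct [0.003 0.005 0.007 0.008 0.01 ]
   depth z 0.006 1051 (array([ 421.6, -189.1]), array([141.5, 144.8]), 3.2)
   plane (array([ 420.6, -186.3]), array([144.8, 147.4]), 2.9)
  tri [ 0.4221 -0.1913  0.0009] 0.002290994716750053
holder top 1206 cen [241.9 217.1] z pct [0.003 0.006 0.009 0.051 0.115]
   depth z 0.116 126 (array([444.7, 222.3]), array([48.2, 74.2]), 6.0)
   depth z 0.008 669 (array([445.1, 222.9]), array([99.2, 88. ]), 5.4)
   plane (array([425.5, 210.6]), array([90.7, 92.7]), 5.4)
holder side 1664 cen [252.5 241.9] z pct [0.006 0.01  0.039 0.08  0.113]
   depth z 0.116 95 (array([443.7, 228.4]), array([50.4, 72.2]), 7.3)
   depth z 0.008 521 (array([443.8, 226.5]), array([104.5,  91.9]), 4.6)
   plane (array([380.7, 286.2]), array([108.5, 243.7]), 56.2)
  tri [0.4421 0.2233 0.0396] 0.005852513330769112
```

View pics/crop_top.png

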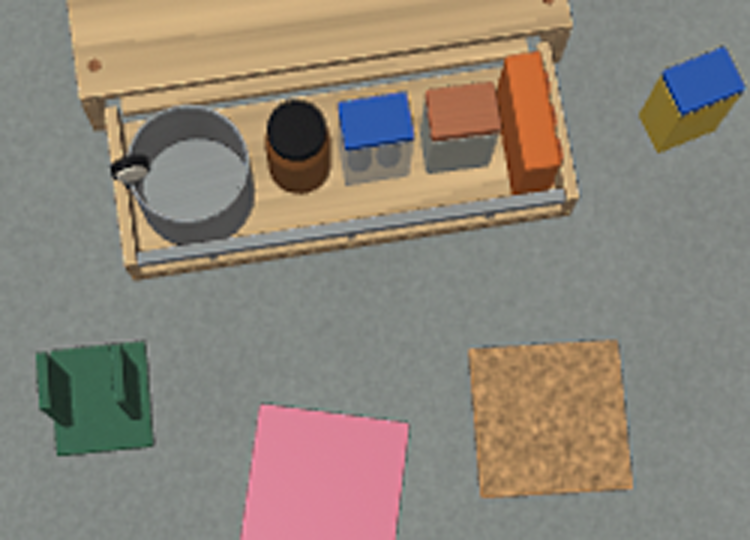

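View pics/crop_side.png

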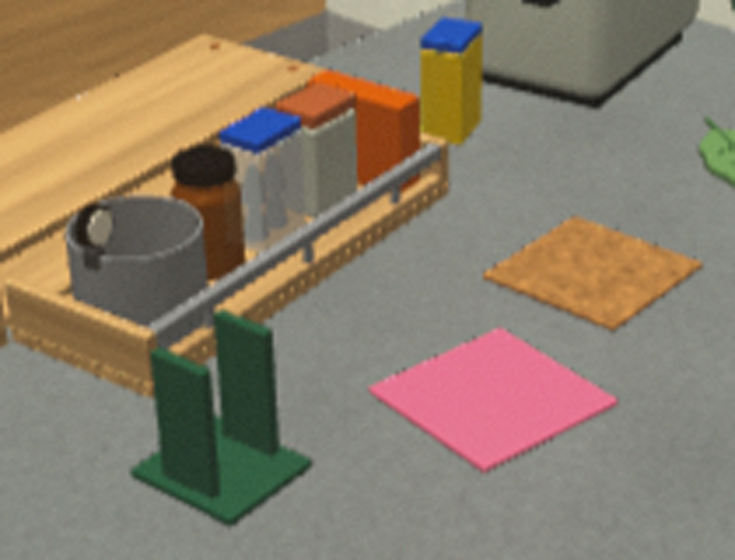

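The crops confirm it: the clear box with the blue lid stands between the jar and the tin, and the yellow-bodied one is outside the drawer. The smaller cork mat is beside the pink one, and the green holder's cheeks run along its x. The measurements agree with the given heights and sizes: lid 44x60 at z 0.12, mat 140x140, base 99x88.

```bash
cat > go.py <<'E'
import sys,numpy as np
from scipy.spatial.transform import Rotation as Ro
from plant import monitor
# usage: go.py x y z toolx_deg -> shift (units of 30mm, tool axes) and turn (6deg units)
s=monitor.get_state();q=s['tool_rot'];R=Ro.from_quat([q[1],q[2],q[3],q[0]]).as_matrix()
x,y,z,a=map(float,sys.argv[1:5])
th=np.degrees(np.arctan2(R[1,0],R[0,0]))
d=(np.array([x,y,z])-s['ee_pos'])@R/.03
print('t',round(s['time'],2),'pos',np.round(s['ee_pos'],4),'toolx',round(th,2),'F',np.round(s['contact_force'],1),'w',round(s['width'],4),'grip',round(s['grip_force'],1))
print('shift',np.round(d,2),'turn',round(-((a-th+180)%360-180)/6,2))
E
python3 go.py .669 -.031 .26 99
```

```text
t 0.1 pos [ 0.1921 -0.6465  0.2303] toolx 16.55 F [-0.4 -0.5  0.3] w 0.0857 grip 0.0
shift [ 21.08 -15.14  -0.96] turn -13.74
```

Request:
carry_out --increments '[[[0.6,-0.4,-0.3],-0.4,0.65],[[1.7,-1.2,-0.6],-1.1,0.65],[[2.8,-2.0,-0.9],-1.8,0.65],[[3.9,-2.8,-1],-2.5,0.65],[[5.0,-3.6,-1],-3.3,0.65],[[6.1,-4.4,-1],-4.0,0.65],[[7.2,-5.2,-1],-4.7,0.65],[[8.3,-6.0,-1],-5.4,0.65],[[9.4,-6.8,-1],-6.1,0.65],[[10.5,-7.5,-1],-6.8,0.65],[[11.6,-8.3,-1],-7.6,0.65],[[12.7,-9.1,-1],-8.3,0.65],[[13.8,-9.9,-1],-9.0,0.65],[[14.9,-10.7,-1],-9.7,0.65],[[16.0,-11.5,-1],-10.4,0.65],[[17.1,-12.3,-1],-11.1,0.65],[[18.2,-13.1,-1],-11.9,0.65],[[19.3,-13.9,-1],-12.6,0.65],[[20.4,-14.7,-1],-13.3,0.65],[[21.08,-15.14,-1],-13.74,0.65]]'

```text
time: 1.77
ee_pos: [0.6704, -0.0262, 0.2608]
tool_rot: [-0.001, 0.646, 0.763, 0.001]
contact_force: [-1.0, 0.9, 0.8]
width: 0.0702
grip_force: 0.0
```

```bash
python3 go.py .669 -.031 .15 99; python3 go.py .669 -.031 .076 99
```

```text
t 1.77 pos [ 0.6704 -0.0262  0.2608] toolx 99.45 F [-1.   0.9  0.8] w 0.0702 grip 0.0
shift [-0.16 -0.08  3.69] turn 0.07
t 1.77 pos [ 0.6704 -0.0262  0.2608] toolx 99.45 F [-1.   0.9  0.8] w 0.0702 grip 0.0
shift [-0.17 -0.08  6.16] turn 0.07
```

Request:
carry_out --increments '[[[0,0,0],0,0.65],[[0,0,0.5],0,0.65],[[0,0,1],0,0.65],[[0,0,1.5],0,0.65],[[0,0,1.8],0,0.65],[[0,0,2],0,0.65],[[0,0,2],0,0.65],[[0,0,2],0,0.65]]'

```text
time: 2.43
ee_pos: [0.6692, -0.0319, 0.2015]
tool_rot: [0.0, 0.65, 0.76, 0.0]
contact_force: [-0.5, 1.0, 0.3]
width: 0.0706
grip_force: 0.0
```

```bash
python3 go.py .669 -.031 .076 99; python3 - <<'E'
from h import *
from plant import get_image
ims=[]
for n in('side','top'):
    p,d=get_image(n);p=p[:,:,::-1];np.save(n+'1.npy',d)
    x0,y0=((215,90) if n=='side' else (270,70)); ims.append(cv2.resize(p[y0:y0+110,x0:x0+110],None,fx=3.6,fy=3.6,interpolation=cv2.INTER_CUBIC))
cv2.imwrite('pics/near1.png',np.hstack(ims))
E
```

```text
t 2.43 pos [ 0.6692 -0.0319  0.2015] toolx 98.96 F [-0.5  1.   0.3] w 0.0706 grip 0.0
shift [ 0.03 -0.    4.18] turn -0.01
```

View pics/near1.png

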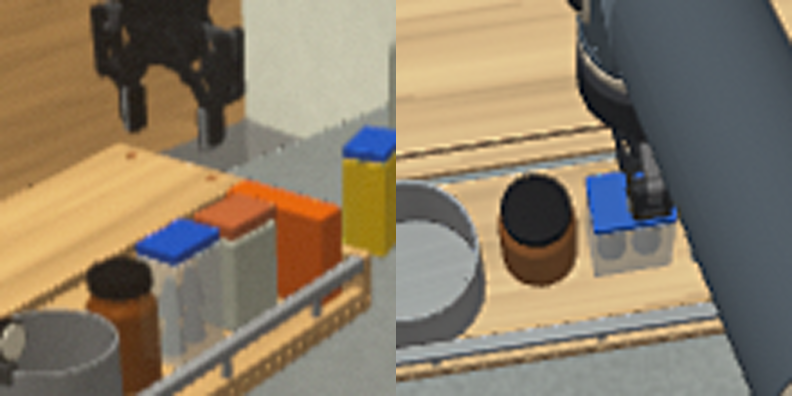

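The side crop shows the fingers straddling above the blue lid, and the top crop shows them centred over it. I'll descend.

Request:
carry_out --increments '[[[0,0,0.4],0,0.65],[[0,0,0.8],0,0.65],[[0,0,1.2],0,0.65],[[0,0,1.6],0,0.65],[[0,0,2.0],0,0.65],[[0,0,2.4],0,0.65],[[0,0,2.8],0,0.65],[[0,0,3.2],0,0.65],[[0,0,3.6],0,0.65],[[0,0,3.9],0,0.65],[[0,0,4.15],0,0.65],[[0,0,4.15],0,0.65],[[0,0,4.15],0,0.65]]'

```text
time: 3.62
ee_pos: [0.6691, -0.0315, 0.0765]
tool_rot: [-0.0, 0.649, 0.76, -0.0]
contact_force: [0.1, 0.6, -0.8]
width: 0.0707
grip_force: 0.0
```

Request:
carry_out --increments '[[[0,0,0],0,0.3],[[0,0,0],0,0.2],[[0,0,0],0,0.1],[[0,0,0],0,0.0],[[0,0,0],0,-0.1],[[0,0,0],0,-0.3],[[0,0,0],0,-0.6],[[0,0,0],0,-0.6],[[0,0,0],0,-0.6],[[0,0,0],0,-0.6]]' --newtons 45

```text
time: 4.45
ee_pos: [0.6698, -0.0315, 0.0777]
tool_rot: [0.001, 0.65, 0.76, 0.0]
contact_force: [-0.4, -0.6, 4.7]
width: 0.0434
grip_force: 45.6
```

```bash
python3 go.py .669 -.031 .16 99
```

```text
t 4.45 pos [ 0.6698 -0.0315  0.0777] toolx 98.98 F [-0.4 -0.6  4.7] w 0.0434 grip 45.6
shift [ 0.02 -0.02 -2.74] turn -0.0
```

Request:
carry_out --increments '[[[0,0,-0.1],0,-0.6],[[0,0,-0.3],0,-0.6],[[0,0,-0.6],0,-0.6],[[0,0,-1.0],0,-0.6],[[0,0,-1.4],0,-0.6],[[0,0,-1.8],0,-0.6],[[0,0,-2.2],0,-0.6],[[0,0,-2.6],0,-0.6],[[0,0,-3.0],0,-0.6],[[0,0,-3.4],0,-0.6],[[0,0,-3.8],0,-0.6],[[0,0,-4.2],0,-0.6],[[0,0,-4.6],0,-0.6],[[0,0,-4.9],0,-0.6],[[0,0,-5],0,-0.6],[[0,0,-5],0,-0.6]]'

```text
time: 5.78
ee_pos: [0.6696, -0.0314, 0.2279]
tool_rot: [0.001, 0.65, 0.76, 0.001]
contact_force: [0.3, 0.6, -2.0]
width: 0.0436
grip_force: 46.0
```

```bash
python3 go.py .44 -.19 .23 5.5;  python3 go.py .44 -.19 .23 99
```

```text
t 5.78 pos [ 0.6696 -0.0314  0.2279] toolx 98.99 F [ 0.3  0.6 -2. ] w 0.0436 grip 46.0
shift [-4.03 -8.38 -0.08] turn 15.58
t 5.78 pos [ 0.6696 -0.0314  0.2279] toolx 98.99 F [ 0.3  0.6 -2. ] w 0.0436 grip 46.0
shift [-4.03 -8.38 -0.08] turn -0.0
```

Request:
carry_out --increments '[[[-0.04,-0.09,0],0.16,-0.6],[[-0.16,-0.34,0],0.62,-0.6],[[-0.32,-0.68,0],1.25,-0.6],[[-0.52,-1.1,0],2.03,-0.6],[[-0.73,-1.54,0],2.8,-0.6],[[-0.97,-2.05,0],3.74,-0.6],[[-1.21,-2.56,0],4.67,-0.6],[[-1.45,-3.08,0],5.61,-0.6],[[-1.69,-3.6,0],6.54,-0.6],[[-1.93,-4.1,0],7.48,-0.6],[[-2.18,-4.62,0],8.41,-0.6],[[-2.42,-5.13,0],9.35,-0.6],[[-2.66,-5.64,0],10.28,-0.6],[[-2.9,-6.16,0],11.2,-0.6],[[-3.14,-6.67,0],12.15,-0.6],[[-3.39,-7.18,0],13.1,-0.6],[[-3.63,-7.7,0],14.0,-0.6],[[-3.83,-8.1,0],14.8,-0.6],[[-3.95,-8.38,0],15.3,-0.6],[[-4.03,-8.55,0],15.58,-0.6]]'

```text
time: 7.45
ee_pos: [0.4328, -0.1916, 0.2261]
tool_rot: [-0.0, 0.999, 0.046, -0.001]
contact_force: [0.2, -0.9, -1.7]
width: 0.0436
grip_force: 46.0
```

Request:
carry_out --increments '[[[0,0,0],0,-0.6],[[0,0,0],0,-0.6],[[0,0,0.3],0,-0.6],[[0,0,0.7],0,-0.6],[[0,0,1.1],0,-0.6],[[0,0,1.5],0,-0.6],[[0,0,1.9],0,-0.6],[[0,0,2.3],0,-0.6],[[0,0,2.7],0,-0.6],[[0,0,3.0],0,-0.6],[[0,0,3.3],0,-0.6],[[0,0,3.5],0,-0.6],[[0,0,3.5],0,-0.6],[[0,0,3.5],0,-0.6]]'

```text
time: 8.62
ee_pos: [0.4348, -0.1909, 0.1216]
tool_rot: [-0.0, 0.999, 0.048, -0.0]
contact_force: [0.2, 0.4, -1.7]
width: 0.0436
grip_force: 46.0
```

```bash
python3 go.py .435 -.19 .07 5.5; python3 - <<'E'
from h import *
from plant import get_image
ims=[]
for n in('side','top'):
    p,d=get_image(n);p=p[:,:,::-1]
    x0,y0=((305,110) if n=='side' else (340,150)); ims.append(cv2.resize(p[y0:y0+110,x0:x0+110],None,fx=3.6,fy=3.6,interpolation=cv2.INTER_CUBIC))
cv2.imwrite('pics/near2.png',np.hstack(ims))
E
```

```text
t 8.62 pos [ 0.4348 -0.1909  0.1216] toolx 5.52 F [ 0.2  0.4 -1.7] w 0.0436 grip 46.0
shift [ 0.01 -0.03  1.72] turn 0.0
```

View pics/near2.png

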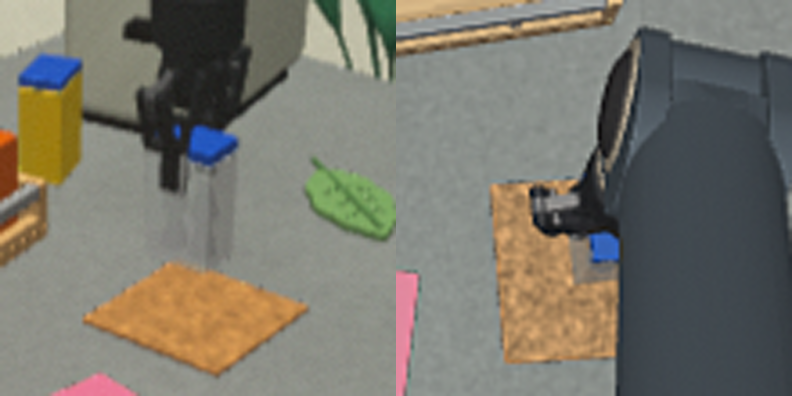

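The crops show the box upright above the mat with nothing in the way. I'll lower it slowly.

Request:
carry_out --increments '[[[0,0,0.2],0,-0.6],[[0,0,0.4],0,-0.6],[[0,0,0.6],0,-0.6],[[0,0,0.8],0,-0.6],[[0,0,1.0],0,-0.6],[[0,0,1.2],0,-0.6],[[0,0,1.35],0,-0.6],[[0,0,1.45],0,-0.6],[[0,0,1.55],0,-0.6],[[0,0,1.6],0,-0.6],[[0,0,1.63],0,-0.6],[[0,0,1.66],0,-0.6],[[0,0,1.66],0,-0.6]]'

```text
time: 9.8
ee_pos: [0.4348, -0.1911, 0.0721]
tool_rot: [0.0, 0.999, 0.048, 0.0]
contact_force: [-0.1, 0.8, -2.3]
width: 0.0437
grip_force: 46.0
```

Request:
carry_out --increments '[[[0,0,0.03],0,-0.6],[[0,0,0.06],0,-0.6],[[0,0,0.06],0,-0.6]]'

```text
time: 10.05
ee_pos: [0.435, -0.1912, 0.0716]
tool_rot: [0.0, 0.999, 0.048, 0.0]
contact_force: [-2.5, 1.0, 8.7]
width: 0.0435
grip_force: 47.0
```

Contact is felt (+8.7 N). I'll release and rise.

Request:
carry_out --increments '[[[0,0,0],0,0.1],[[0,0,0],0,0.2],[[0,0,0],0,0.4],[[0,0,0],0,0.65],[[0,0,0],0,0.65],[[0,0,0],0,0.65],[[0,0,-0.3],0,0.65],[[0,0,-0.8],0,0.65],[[0,0,-1.4],0,0.65],[[0,0,-2.0],0,0.65],[[0,0,-2.7],0,0.8],[[0,0,-3.4],0,1],[[0,0,-3.8],0,1],[[0,0,-4],0,1],[[0,0,-4],0,1]]'

```text
time: 11.3
ee_pos: [0.4355, -0.1913, 0.1919]
tool_rot: [0.001, 0.999, 0.048, 0.002]
contact_force: [0.1, 0.7, -0.1]
width: 0.0853
grip_force: 0.0
```

```bash
python3 go.py .435 -.191 .19 95.5; cat > lid.py <<'E'
from h import *
from plant import get_image
import sys
x,y,z=map(float,sys.argv[1:4])
for n in('side','top'):
    p,d=get_image(n);p=p[:,:,::-1].copy();cv2.imwrite(f'pics/l_{n}.png',p);c=proj(n,[x,y,z])[0].astype(int)
    m=mask(p,(100,120,60),(130,255,255),(c[0]-25,c[1]-25,c[0]+25,c[1]+25))
    if m.sum()==0: print(n,'none');continue
    uv=np.argwhere(m)[:,::-1];X=withdepth(n,uv,d)
    q=X[abs(X[:,2]-z)<.005];C=biggest(m)
    print(n,len(uv),len(q),np.median(X[:,2]).round(4),rect(q) if len(q)>5 else '','plane',rect(onplane(n,C[:,0],z)))
E
python3 lid.py .435 -.191 .116
```

```text
t 11.3 pos [ 0.4355 -0.1913  0.1919] toolx 5.5 F [ 0.1  0.7 -0.1] w 0.0853 grip 0.0
shift [-0.02 -0.01  0.06] turn -15.0
side 192 160 0.116 (array([ 431.3, -187.3]), array([60.4, 47.5]), 3.0) plane (array([ 428.9, -181.6]), array([68.6, 57.3]), 4.7)
top 215 194 0.1146 (array([ 430.9, -186.4]), array([57.2, 32.9]), 1.2) plane (array([ 423.3, -188.7]), array([42.5, 36.1]), 4.8)
```

Request:
carry_out --increments '[[[0,0,0],-0.4,1],[[-0.05,0,0],-1.2,1],[[-0.07,0,0],-2.1,1],[[-0.07,0,0],-3.0,1],[[-0.07,0,0],-4.0,1],[[-0.07,0,0],-5.0,1],[[-0.07,0,0],-6.0,1],[[-0.07,0,0],-7.0,1],[[-0.07,0,0],-8.0,1],[[-0.07,0,0],-9.0,1],[[-0.07,0,0],-10.0,1],[[-0.07,0,0],-11.0,1],[[-0.07,0,0],-12.0,1],[[-0.07,0,0],-13.0,1],[[-0.07,0,0],-13.9,1],[[-0.07,0,0],-14.6,1],[[-0.07,0,0],-15.0,1],[[-0.07,0,0],-15.0,1],[[-0.07,0,0],-15.0,1]]'

```text
time: 12.98
ee_pos: [0.432, -0.1911, 0.1892]
tool_rot: [-0.001, 0.673, 0.74, -0.0]
contact_force: [-0.0, 0.4, -0.7]
width: 0.0852
grip_force: 0.0
```

```bash
python3 go.py .433 -.191 .0715 95.5;python3 lid.py .433 -.191 .116; python3 - <<'E'
import cv2,numpy as np
a=cv2.imread('pics/l_side.png')[110:220,305:415];b=cv2.imread('pics/l_top.png')[150:260,340:450]
cv2.imwrite('pics/near3.png',np.hstack([cv2.resize(i,None,fx=3.6,fy=3.6,interpolation=2) for i in(a,b)]))
E
```

```text
t 12.98 pos [ 0.432  -0.1911  0.1892] toolx 95.44 F [-0.   0.4 -0.7] w 0.0852 grip 0.0
shift [-0.01  0.04  3.92] turn -0.01
side 192 156 0.1156 (array([ 433.3, -187.1]), array([64.1, 49.3]), 6.8) plane (array([ 428.5, -181.9]), array([68.3, 57.3]), 6.5)
top 290 266 0.1149 (array([ 433.2, -191.6]), array([59.9, 42.5]), 5.7) plane (array([ 432.6, -186.3]), array([60.8, 34.3]), 7.5)
```

View pics/near3.png

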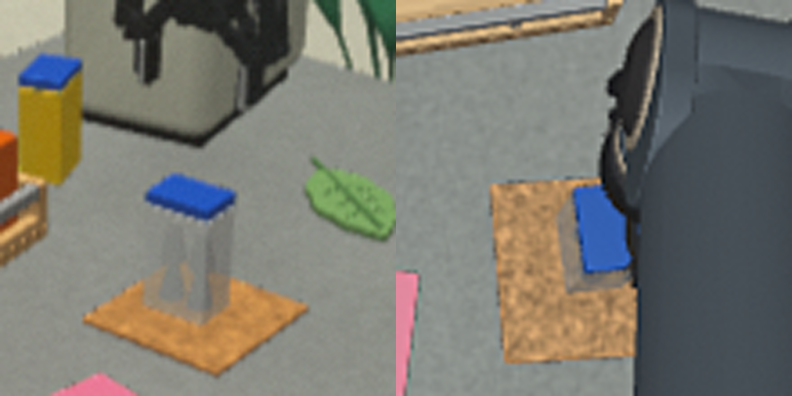

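The box stands upright on the mat, let go, with its lid at (200,195) in the crop. The fingers are above its y faces. I'll descend and grip.

Request:
carry_out --increments '[[[0,0.04,0.3],0,1],[[0,0.04,0.7],0,1],[[0,0.04,1.1],0,1],[[0,0.04,1.5],0,1],[[0,0.04,1.9],0,1],[[0,0.04,2.3],0,1],[[0,0.04,2.7],0,1],[[0,0.04,3.1],0,1],[[0,0.04,3.4],0,1],[[0,0.04,3.7],0,1],[[0,0.04,3.9],0,1],[[0,0.04,3.9],0,1],[[0,0.04,3.9],0,1]]'

```text
time: 14.17
ee_pos: [0.4338, -0.191, 0.073]
tool_rot: [-0.0, 0.672, 0.74, -0.0]
contact_force: [1.0, -0.1, 1.1]
width: 0.0854
grip_force: 0.0
```

Request:
carry_out --increments '[[[0,0,0],0,0.8],[[0,0,0],0,0.7],[[0,0,0],0,0.6],[[0,0,0],0,0.5],[[0,0,0],0,0.4],[[0,0,0],0,0.2],[[0,0,0],0,0],[[0,0,0],0,-0.2],[[0,0,0],0,-0.2],[[0,0,0],0,-0.2]]' --newtons 45

```text
time: 15.0
ee_pos: [0.4342, -0.1913, 0.0738]
tool_rot: [0.001, 0.672, 0.74, 0.0]
contact_force: [-0.0, 0.5, 5.5]
width: 0.0617
grip_force: 50.1
```

Request:
carry_out --increments '[[[0,0,-0.1],0,-0.2],[[0,0,-0.3],0,-0.2],[[0,0,-0.6],0,-0.2],[[0,0,-1.0],0,-0.2],[[0,0,-1.4],0,-0.2],[[0,0,-1.8],0,-0.2],[[0,0,-2.2],0,-0.2],[[0,0,-2.6],0,-0.2],[[0,0,-3.0],0,-0.2],[[0,0,-3.4],0,-0.2],[[0,0,-3.8],0,-0.2],[[0,0,-4.2],0,-0.2],[[0,0,-4.6],0,-0.2],[[0,0,-4.9],0,-0.2],[[0,0,-5],0,-0.2],[[0,0,-5],0,-0.2]]'

```text
time: 16.33
ee_pos: [0.434, -0.1912, 0.2241]
tool_rot: [0.001, 0.672, 0.74, 0.0]
contact_force: [-0.4, 0.5, -2.6]
width: 0.0616
grip_force: 49.4
```

```bash
python3 go.py .5 0 .222 95.6; python3 go.py .4445 .223 .222 95.6
```

```text
t 16.33 pos [ 0.434  -0.1912  0.2241] toolx 95.5 F [-0.4  0.5 -2.6] w 0.0616 grip 49.4
shift [6.13 2.8  0.07] turn -0.02
t 16.33 pos [ 0.434  -0.1912  0.2241] toolx 95.5 F [-0.4  0.5 -2.6] w 0.0616 grip 49.4
shift [13.71  1.67  0.06] turn -0.02
```

Request:
carry_out --increments '[[[0.1,0.1,0],0,-0.2],[[0.4,0.3,0],0,-0.2],[[0.9,0.6,0],0,-0.2],[[1.5,0.9,0],0,-0.2],[[2.3,1.3,0],0,-0.2],[[3.1,1.7,0],0,-0.2],[[3.9,2.0,0],0,-0.2],[[4.7,2.3,0],0,-0.2],[[5.5,2.5,0],0,-0.2],[[6.3,2.6,0],0,-0.2],[[7.2,2.6,0],0,-0.2],[[8.1,2.6,0],0,-0.2],[[9.0,2.5,0],0,-0.2],[[9.9,2.4,0],0,-0.2],[[10.8,2.2,0],0,-0.2],[[11.7,2.0,0],0,-0.2],[[12.5,1.85,0],0,-0.2],[[13.1,1.75,0],0,-0.2],[[13.5,1.69,0],0,-0.2],[[13.7,1.67,0],0,-0.2]]'

```text
time: 18.0
ee_pos: [0.4427, 0.225, 0.2225]
tool_rot: [-0.001, 0.671, 0.742, -0.0]
contact_force: [-0.0, -0.5, -2.7]
width: 0.0615
grip_force: 49.4
```

Request:
carry_out --increments '[[[0,0,0],0,-0.2],[[0,0,0.2],0,-0.2],[[0,0,0.4],0,-0.2],[[0,0,0.6],0,-0.2],[[0,0,0.7],0,-0.2],[[0,0,0.7],0,-0.2],[[0,0,0.7],0,-0.2]]'

```text
time: 18.58
ee_pos: [0.4442, 0.2223, 0.2019]
tool_rot: [-0.0, 0.673, 0.74, -0.0]
contact_force: [0.3, -1.1, -2.1]
width: 0.0615
grip_force: 49.4
```

```bash
python3 go.py .4445 .223 .0755 95.6; python3 lid.py .4445 .223 .246; python3 - <<'E'
from h import *
from plant import get_image
for n in('top','side'):
    p,d=get_image(n);p=p[:,:,::-1].copy();c=proj(n,[.4445,.223,.06])[0].astype(int)
    m=mask(p,(60,60,20),(90,255,160),(c[0]-45,c[1]-45,c[0]+45,c[1]+45))
    X=withdepth(n,np.argwhere(m)[:,::-1],d)
    for z in(.116,.008):
        q=X[abs(X[:,2]-z)<.004];print(n,z,len(q),rect(q))
        if z==.116:
            for s in(q[q[:,1]<.223],q[q[:,1]>=.223]): print('  cheek',len(s),np.round(s.mean(0),4),rect(s) if len(s)>4 else '')
a=cv2.imread('pics/l_side.png')[120:280,190:300];b=cv2.imread('pics/l_top.png')[150:260,190:300]
cv2.imwrite('pics/near4.png',np.hstack([cv2.resize(i,(396,500),interpolation=2) for i in(a,b)]))
E
```

```text
t 18.58 pos [0.4442 0.2223 0.2019] toolx 95.47 F [ 0.3 -1.1 -2.1] w 0.0615 grip 49.4
shift [0.02 0.01 4.21] turn -0.02
side 252 201 0.244 (array([444.2, 224.8]), array([63.3, 45.2]), 4.6) plane (array([435.4, 233.7]), array([52.3, 77.5]), 88.8)
top none
top 0.116 0 (array([0., 0.]), array([0., 0.]), 0.0)
  cheek 0 [nan nan nan] 
  cheek 0 [nan nan nan] 
top 0.008 0 (array([0., 0.]), array([0., 0.]), 0.0)
side 0.116 68 (array([442.5, 227.2]), array([46.6, 73.8]), 4.5)
  cheek 18 [0.4301 0.195  0.1153] (array([431.3, 194.7]), array([17.1,  9.1]), 29.0)
  cheek 50 [0.4386 0.2599 0.1157] (array([440.1, 258.8]), array([46.7, 10.8]), 6.0)
side 0.008 521 (array([443.2, 227.1]), array([102.4,  91.6]), 4.4)<stdin>:10: RuntimeWarning: Mean of empty slice.
  ret = um.true_divide(
```

View pics/near4.png

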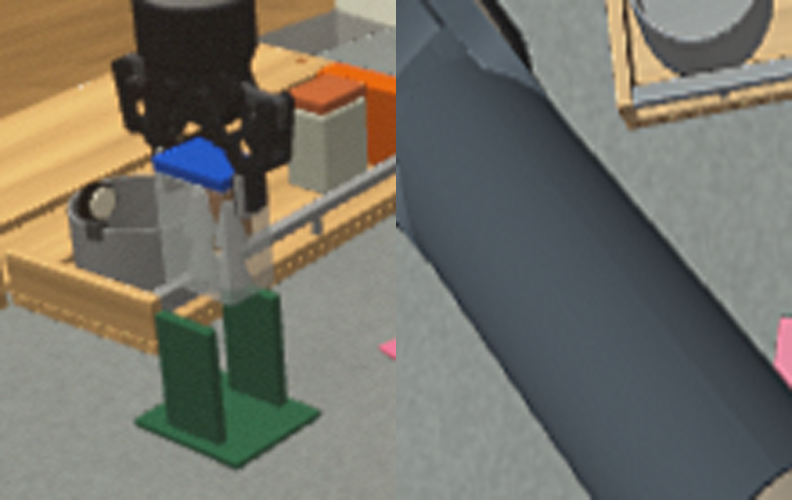

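The side crop shows the box upright above the holder, between the cheeks. The side camera suggests going about 1 mm further in +y. I'll lower it and watch the forces.

Request:
carry_out --increments '[[[0.04,0,0.15],0,-0.2],[[0.04,0,0.35],0,-0.2],[[0.04,0,0.55],0,-0.2],[[0.04,0,0.75],0,-0.2],[[0.04,0,0.95],0,-0.2],[[0.04,0,1.1],0,-0.2],[[0.04,0,1.2],0,-0.2],[[0.04,0,1.2],0,-0.2]]'

```text
time: 19.45
ee_pos: [0.4437, 0.2237, 0.1653]
tool_rot: [-0.0, 0.672, 0.74, -0.001]
contact_force: [0.6, -0.4, -2.2]
width: 0.0613
grip_force: 49.4
```

```bash
python3 go.py .4445 .2235 .0755 95.6; python3 - <<'E'
from h import *
from plant import get_image
p,d=get_image('side');p=p[:,:,::-1]
cv2.imwrite('pics/near5.png',cv2.resize(p[160:280,210:300],None,fx=5,fy=5,interpolation=2))
E
```

```text
t 19.45 pos [0.4437 0.2237 0.1653] toolx 95.52 F [ 0.6 -0.4 -2.2] w 0.0613 grip 49.4
shift [-0.01  0.03  2.99] turn -0.01
```

View pics/near5.png

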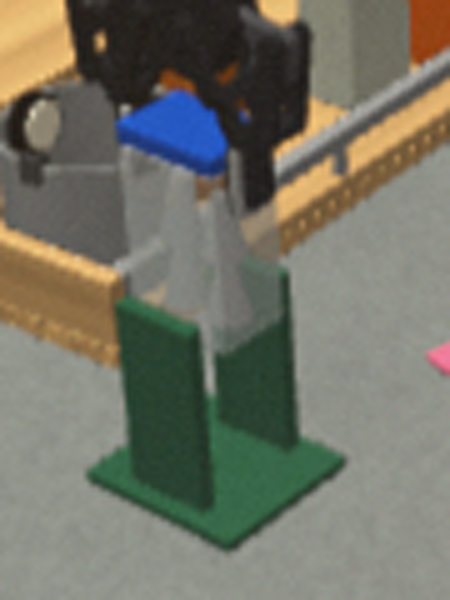

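The foot is between the cheek tops at about z 0.098, with no lateral force. I'll keep going down.

Request:
carry_out --increments '[[[0,0.02,0.2],0,-0.2],[[0,0.02,0.45],0,-0.2],[[0,0.02,0.7],0,-0.2],[[0,0.02,0.95],0,-0.2],[[0,0.02,1.2],0,-0.2],[[0,0.02,1.45],0,-0.2],[[0,0.02,1.7],0,-0.2],[[0,0.02,1.95],0,-0.2],[[0,0.02,2.2],0,-0.2],[[0,0.02,2.4],0,-0.2],[[0,0.02,2.6],0,-0.2],[[0,0.02,2.75],0,-0.2],[[0,0.02,2.85],0,-0.2],[[0,0.02,2.9],0,-0.2],[[0,0.02,2.93],0,-0.2],[[0,0.02,2.93],0,-0.2]]'

```text
time: 20.83
ee_pos: [0.4448, 0.2241, 0.0783]
tool_rot: [0.0, 0.672, 0.74, 0.0]
contact_force: [0.1, -0.3, -2.2]
width: 0.0614
grip_force: 49.4
```

```bash
python3 go.py .4445 .2235 .0755 95.6
```

```text
t 20.83 pos [0.4448 0.2241 0.0783] toolx 95.51 F [ 0.1 -0.3 -2.2] w 0.0614 grip 49.4
shift [-0.02 -0.01  0.09] turn -0.02
```

Request:
carry_out --increments '[[[0,0,0.04],0,-0.2],[[0,0,0.07],0,-0.2],[[0,0,0.09],0,-0.2],[[0,0,0.1],0,-0.2],[[0,0,0.1],0,-0.2]]'

```text
time: 21.25
ee_pos: [0.4448, 0.2241, 0.0757]
tool_rot: [0.0, 0.672, 0.74, -0.0]
contact_force: [-0.9, -0.9, 4.7]
width: 0.0614
grip_force: 50.0
```

The box is on the base. I'll release and rise.

Request:
carry_out --increments '[[[0,0,0],0,0.5],[[0,0,0],0,0.6],[[0,0,0],0,0.8],[[0,0,0],0,0.9],[[0,0,0],0,0.9],[[0,0,0],0,0.9],[[0,0,-0.3],0,0.9],[[0,0,-0.7],0,0.9],[[0,0,-1.2],0,0.9],[[0,0,-1.8],0,0.9],[[0,0,-2.5],0,0.9],[[0,0,-3.2],0,0.9],[[0,0,-4],0,0.9],[[0,0,-5],0,0.9],[[0,0,-5.5],0,0.9],[[-2,0,-5.5],0,0.9],[[-3,0,-5.5],0,0.9],[[-4,0,-5.5],0,0.9],[[-4,0,-5.5],0,0.9],[[-4,0,-5.5],0,0.9]]'

```text
time: 22.92
ee_pos: [0.4565, 0.1026, 0.2413]
tool_rot: [0.001, 0.674, 0.739, 0.0]
contact_force: [0.1, 1.2, -0.2]
width: 0.0811
grip_force: 0.0
```

```bash
python3 go.py .4445 .2235 .0755 95.6; python3 lid.py .4448 .2235 .118; python3 - <<'E'
from h import *
for n in('top','side'):
    p=cv2.imread(f'pics/l_{n}.png')
a=cv2.imread('pics/l_side.png')[140:280,190:310];b=cv2.imread('pics/l_top.png')[150:290,200:320]
cv2.imwrite('pics/near6.png',np.hstack([cv2.resize(i,None,fx=3.3,fy=3.3,interpolation=2) for i in(a,b)]))
E
```

```text
t 22.92 pos [0.4565 0.1026 0.2413] toolx 95.22 F [ 0.1  1.2 -0.2] w 0.0811 grip 0.0
shift [ 4.05 -0.04  5.53] turn -0.06
side 325 288 0.118 (array([443.3, 228.3]), array([63.7, 52. ]), 5.2) plane (array([439.6, 229. ]), array([71. , 53.7]), 3.6)
top 424 366 0.1165 (array([444.4, 222.1]), array([61. , 44.1]), 4.5) plane (array([443.8, 222.9]), array([61.9, 45.8]), 5.7)
```

View pics/near6.png

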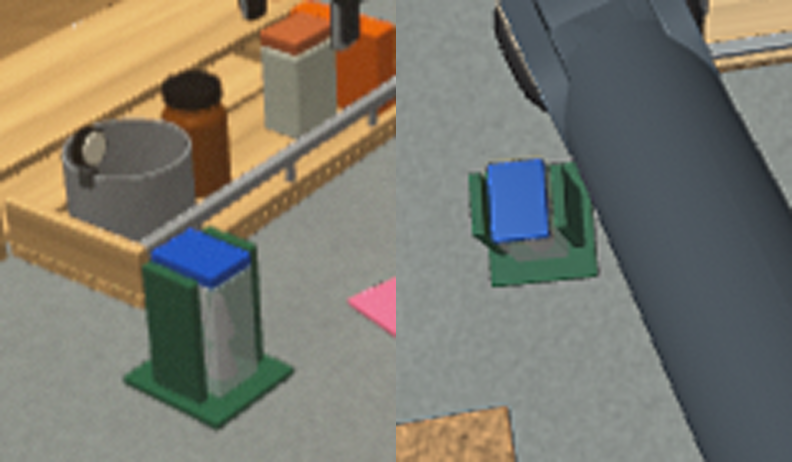

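The box stands upright between the cheeks. Its lid centre is (0.444, 0.222) and the holder's is (0.445, 0.222), with the lid at z 0.117. The gripper is clear.

```bash
python3 -c "
from plant import job;print(job.job_done())"
```

```text
the job is handed in; nothing more can be done
None
```

The box was lifted out of the drawer over the rail, stood on the smaller cork mat and let go, then regripped across its wide side and stood upright in the holder, about 1 mm from centre by camera; I handed the job in at about 23 s, and no verdict was returned.

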